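# Index the rotary fixture by its sprung lever and take off the flagged housing

### The arm

A 6-joint arm with a two-finger parallel gripper is mounted at the origin on a cart in front of the work surface, level with it; the furniture and walls round the work are solid. World frame = base frame: x ahead of the robot, y to its left, z up, the work surface at z = 0. Lengths are in m, angles in rad, forces in N, time in s.
With the tool pointing down it reaches from about 0.275 to 0.975 m from the base axis. Payload 8.4 kg.
Tool frame: the origin (TCP) lies midway between the tips of the shut fingers; the grasp point (between the pads) lies 19 mm behind it (robot.grip_point_offset is the z of the grasp point in the tool frame, in m); z points along the fingers, y is the line along which they close (so a half turn about z gives the same grasp; the last joint's range is limited). The gripper opens to 92 mm and grips with 3 to 60 N. Pads are 20 mm wide; open, the fingers measure 128 mm over their backs; the gripper's body (75 mm by 189 mm) begins 69 mm behind the grasp point.
Start: joints at [1.249, 0.353, 1.633, -0, 1.155, -0.002], TCP at [0.196, 0.593, 0.215] pointing down, gripper open.
Joint ranges: [-2.63, 2.63], [-0.92, 2.1], [0.06, 2.66], [-1.3, 4.44], [0, 2.69], [-3.02, 3.02]. Speed limits (rad/s): [2.22, 2.22, 2.79, 3.14, 3.14, 3.14].

### API

Orientations are given as a unit quaternion [x, y, z, w].
In Python, from rig import robot, cams, order gives the robot as it stands.
- The arm moves only by the tool apply_moves, never from a script. Its argument "increments" is text: rows parted by semicolons, each of 4 numbers parted by spaces: the shift along the tool's x, y, z in m, then the turn about the tool's z in degrees. In form: dx dy dz yaw; .... A call has 1 to 10 rows; each row is the pose to reach, as a shift and turn from the pose commanded when the call began, along the tool's axes at that moment; what a row does not reach only later rows make up. A row lasts 1/12 s, in which the tool goes at most 41.7 mm and 7.16 degrees, less where a joint would pass 70% of its speed; a pose out of reach is approached as far as the arm can. A call with a gripper value outside its range is refused whole. "claw" is the closure, from 0 (fully open) to 1 (shut), set as the call begins (left out, the last holds). The fingers move at their own pace and stop on an object; the grip force is fixed at half the most. Time passes only in rows, so rows that repeat a pose let the fingers close. It gives the time, the measured TCP pose, the force, the opening and the grip force at its end, in the units of the state.
- robot.get_state(): the state, without advancing time (a new reading comes with each control period).
- cams.grab_frame(name): name is "scene" or "top" or "wrist"; returns a dict with "color" (480x640x3 uint8, blue, green, red), "fx", "fy", "cx", "cy" (pixels), "eye" and "orientation" of the camera in the world. Camera axes: x right, y down, z forward; pixel columns grow to the right and rows downward; lengths in m; the calibration is good to about 2 mm. A picture is of the moment at which its call begins. There is no depth.
- order.finish_job(): hands the job in; it is judged then, once.
The state is a dict: "t": time; "joint_positions": joint angles; "dq": joint speeds; "tau": joint torques, N m; "eef_pos": TCP position; "tool_rot": TCP orientation; "contact_force": force on the tool from outside, world axes, zero at the start; "wrist_torque": the same for the moment, N m; "grip_width": opening from 0.0 (shut) to 1.0 (fully open); "grip_force": force on a finger pad.
Only numpy, scipy, OpenCV 4.12 (cv2) and the standard library are available. Lean on these libraries where they do the work, as an engineer would, in place of code of your own. Each camera call takes 0.05 s, during which the arm holds its last target. There are 200 camera calls.

### The job

The red-capped housing on the rotary work fixture is flagged for rework: using only the fixture's sprung lever to turn the dial, bring it round to the open front station, then lift it out and stand it upright in the shallow red tray. Each stroke advances the dial one station: pull the lever towards you past the clicks until it bears on its stop, without forcing it, and let it spring all the way back. Leave the black-capped housings standing in their nests.

Things in the scene. Friction and masses are not known exactly. Their poses are not given: they have to be found in the camera images.
- index_fixture: rotary work fixture: grey base plate 250 x 250 x 12 mm with a round dial above it, advance lever on the right, clear guard over the top. Origin on the dial's vertical axis at bench level, z up; its -x side is the front (facing the robot, yellow mark on the base)
- index_dial: round aluminium dial, 216 mm wide, top 50 mm above the bench, origin at the fixture's. Six nests (black disc, four dowel pins 12 mm high) 60 degrees apart at 80 mm radius; turns clockwise seen from above, so the nest to the right (-y side) of the front one comes to the front next. A detent pulls it in over the last 10 degrees either way. Must not be pushed itself (8 N at most)
- index_lever (a joint): lever angle, rad: 0 at home, grows clockwise from the fixture's right to its front. Free to 0.14, then it drives the dial. At the knob: 5-9 N at each click (0.14-0.2 and 0.8-1.0), 2-5 N between. The stop, under the dial and unmeasured, is set anew each run at 1.05 to 1.32: there the force climbs steeply (5 N or more per mm); beyond 1.18 the detent may add up to 10 N before it. Springs home from the stop in 1 s
- lever_grip (a point): the lever's upright round black handle, 22 mm thick, from 46 to 149 mm above the bench, 165 mm from the dial's axis, on an arm whose top is 26 mm above the bench; this point is on the handle's axis, 120 mm above the bench. At home the handle stands 98 degrees anticlockwise (seen from above) of the fixture's front direction (-x)
- lever_bumper: rubber bumper, 14 x 10 x 12 mm, on the lever's arm 90 mm from the axis, under the dial; it meets the stop there. More than 55 N on it (about 34 N at the handle) would bend the mechanism. Its frame's origin is the fixture's, turning with the lever
- front_station (a point): centre of the open front station, at the level of the nest's floor (dial top, 50 mm above the bench), fixed to the fixture 80 mm in front of the dial's axis
- guard_notch (a point): clear plastic guard on three posts (none at front right), 4 mm thick, round, 240 mm wide about the dial's axis, top 125 mm above the bench. It covers every nest but the front one, over which it has a notch 104 mm wide from its front edge back to the dial's axis; this point is the middle of the notch at the guard's top
- housing_red: turned aluminium sensor housing with a red knurled cap, 66 mm tall: foot flange 42 mm wide and 6 mm high, body 38 mm wide up to 46 mm, cap 30 mm wide from 46 to 66 mm; 0.13 to 0.25 kg. Origin at the centre of its underside, z up its axis. Starts in a nest one or two stations from the front, underside 50 mm above the bench
- housing_black_a: same housing with a black cap, standing in another nest; origin as above
- housing_black_b: same housing with a black cap, standing in a third nest; origin as above
- rework_tray: shallow open red tray, 160 x 120 mm (x, y), 18 mm high, walls and floor 4 mm thick, fixed to the bench. Origin at the centre of its underside

How it is judged:
On the way, in this order (a step that is already met when the one before it is completed fails the run):
1. with the red-capped housing driven up to the front station, the lever bears on its stop (over 5 N on its bumper) (contact force between lever_bumper and anything else above 5 N and horizontal distance between housing_red and front_station below 0.02 m), for 0.1 s.
2. the lever has sprung home and the red-capped housing stands settled within 6 mm of the front station's centre (value of joint index_lever below 0.05 rad and horizontal distance between housing_red and front_station below 0.006 m and z of housing_red in the frame of index_fixture below 0.056 m), for 0.2 s.
At the end, for the whole second after the job is handed in: the red-capped housing stands upright (within 0.1 rad) and still on the floor of the red tray, wholly inside its walls; the lever is at home (under 0.05 rad) and both black-capped housings stand upright in their nests on the dial (underside 45 to 56 mm up) (x of housing_red in the frame of rework_tray between -0.058 and 0.058 m and y of housing_red in the frame of rework_tray between -0.038 and 0.038 m and z of housing_red in the frame of rework_tray between 0.001 and 0.009 m and angle between each of housing_red, housing_black_a, housing_black_b's own z axis and vertical below 0.1 rad and linear speed of housing_red below 0.02 m/s and value of joint index_lever below 0.05 rad and z of housing_black_a in the frame of index_fixture between 0.045 and 0.056 m and z of housing_black_b in the frame of index_fixture between 0.045 and 0.056 m); the robot touches nothing.
It fails at once if the lever is forced against its stop (over 55 N on its bumper) (contact force between lever_bumper and anything else above 55 N).
It fails at once if the robot pushes on the dial itself (over 8 N) (contact force between the arm and index_dial above 8 N).
It fails at once if the fingers push on the dial itself (over 8 N) (contact force between the fingers and index_dial above 8 N).
It fails at once if a black-capped housing is tipped or lifted out of its nest (angle between housing_black_a's own z axis and vertical above 0.25 rad or z of housing_black_a in the frame of index_fixture above 0.062 m or z of housing_black_a in the frame of index_fixture below 0.04 m).
It fails at once if a black-capped housing is tipped or lifted out of its nest (angle between housing_black_b's own z axis and vertical above 0.25 rad or z of housing_black_b in the frame of index_fixture above 0.062 m or z of housing_black_b in the frame of index_fixture below 0.04 m).
It also fails if it takes over 70 s, if anything falls off the work surface, if the arm or the gripper's body presses on something with over 40 N, if the wrist force passes 120 N, or if a joint passes its speed limit or range.

## Working session

There is one attempt and no reset: what is moved stays moved. The work goes in short steps, Python scripts to look and compute and a tool call to move; the robot and the scene stay as the last step left them, time stands still between calls to the robot, and variables do not carry over. Pictures are saved under pics/ and viewed, at most 10 in all, crops included, and the job is handed in when it is done.

Besides the shell and the picture viewer there is one more tool, called after "Request:" in YAML: its name, and indented under it one key for each argument. apply_moves: Moves the arm, as the interface text tells. Its arguments: {"type":"object","properties":{"increments":{"type":"string"},"claw":{"type":"number"}},"required":["increments"]}

```bash
mkdir -p pics; cat > h.py <<'E'
import numpy as np,cv2
from scipy.spatial.transform import Rotation as R
from rig import robot,cams,order
def ray(f,u,v,z):
    d=R.from_quat(f["orientation"]).apply([(u-f["cx"])/f["fx"],(v-f["cy"])/f["fy"],1]);e=np.array(f["eye"])
    return (e+d*(z-e[2])/d[2])[:2]
def proj(f,p):
    c=R.from_quat(f["orientation"]).inv().apply(np.array(p)-f["eye"]);return np.array([c[0]/c[2]*f["fx"]+f["cx"],c[1]/c[2]*f["fy"]+f["cy"]])
E
python3 - <<'E'
from h import *
s=robot.get_state();print(s["eef_pos"],s["tool_rot"],s["t"],robot.grip_point_offset)
for n in("scene","top"):
    f=cams.grab_frame(n);cv2.imwrite(f"pics/{n}0.png",f["color"]);print(n,f["eye"],f["orientation"],f["fx"],f["cx"],f["cy"])
E
```

```text
[0.19635536 0.59286249 0.21388674] [ 1.59211576e-01  9.87244258e-01 -6.64107057e-04 -9.13145246e-05] 0.0 -0.0187
scene [ 0.11784833 -0.56170806  0.50041216] [ 0.81963479 -0.25394123  0.16256121 -0.48712064] 442.25913755801366 322.4288809548478 240.67043544039603
top [0.3791306  0.04630776 1.19502126] [-0.70332907  0.70586975 -0.05054289  0.06724233] 550.147851806813 315.17293838494504 238.88850410486535
```

View pics/top0.png

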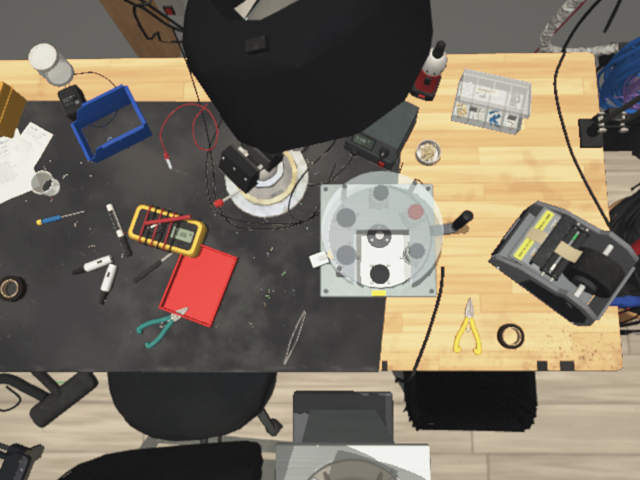

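View pics/scene0.png

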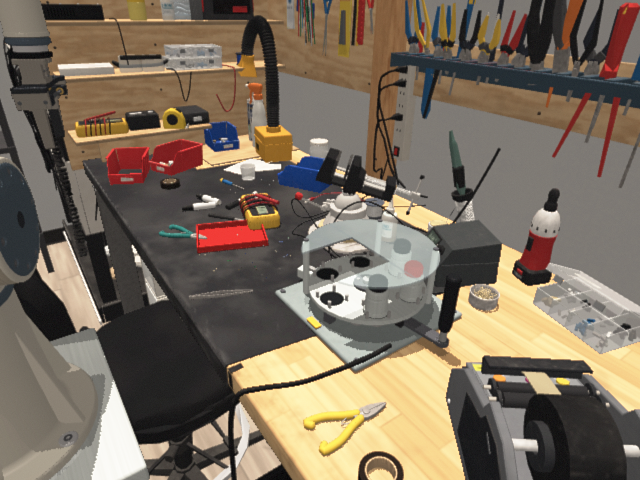

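The top view shows the red cap at (415,212), which is back-right and two stations from the front. The dial is centred near (379,237), the handle is at (462,221) and the tray is near (200,285). I'll refine these from enlarged crops.

```bash
python3 - <<'E'
from h import *
im=cv2.imread("pics/top0.png")
a=cv2.resize(im[170:310,305:485],None,fx=4.4,fy=4.2,interpolation=cv2.INTER_CUBIC)
a=cv2.resize(im[172:305,310:480],None,fx=4.5,fy=4.5,interpolation=cv2.INTER_CUBIC)
cv2.imwrite("pics/c1.png",a)
f=cams.grab_frame("top");hsv=cv2.cvtColor(f["color"],cv2.COLOR_BGR2HSV)
m=((hsv[...,0]<6)|(hsv[...,0]>174))&(hsv[...,1]>150)&(hsv[...,2]>100)
m=m.astype(np.uint8)*255
m[:,:150]=0;m[:230]=0;m[:,250:]=0
c=max(cv2.findContours(m,0,2)[0],key=cv2.contourArea);b=cv2.minAreaRect(c);print("tray px",b)
P=[ray(f,*p,0.018) for p in cv2.boxPoints(b)];print(np.round(P,4),np.mean(P,0),[np.linalg.norm(P[i]-P[i-1]) for i in range(4)])
E
```

```text
tray px ((197.6863250732422, 282.3780212402344), (55.92028045654297, 75.59593200683594), 21.250505447387695)
[[0.4304 0.4109]
 [0.5831 0.3577]
 [0.5379 0.2425]
 [0.3874 0.2975]] [0.4846978  0.32714444] [np.float64(0.12125532873616092), np.float64(0.1616905152390216), np.float64(0.12376282875356283), np.float64(0.1602720123768616)]
```

View pics/c1.png

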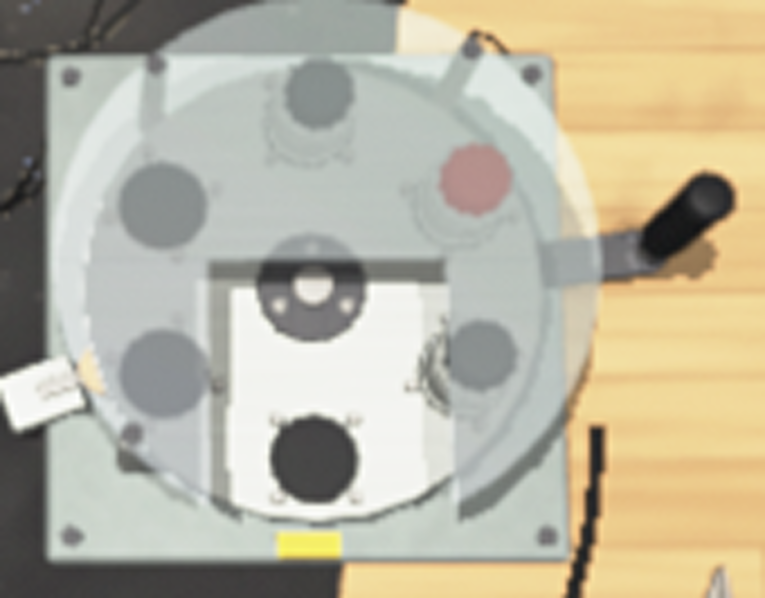

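```bash
python3 - <<'E'
from h import *
from scipy.optimize import least_squares
f=cams.grab_frame("top")
c=lambda x,y:np.array([310+(x+.5)/4.5-.5,172+(y+.5)/4.5-.5])
d=np.deg2rad
pol=lambda r,a,z:(r*np.cos(d(180+a)),r*np.sin(d(180+a)),z)
O=[((.125,.125,.012),(48,55)),((.125,-.125,.012),(552,55)),((-.125,-.125,.012),(568,562)),((-.125,.125,.012),(48,562)),
(pol(.08,0,.051),(314,459)),(pol(.08,-60,.051),(162,373)),(pol(.08,-120,.051),(162,205)),(pol(.165,98,.149),(713,197)),(pol(.08,60,.116),(481,355)),(pol(.08,120,.116),(476,179)),(pol(.08,180,.116),(319,94))]
def res(p):
    Rz=R.from_euler('z',p[2]);return np.concatenate([proj(f,Rz.apply(o)+[p[0],p[1],0])-c(*q) for o,q in O])
r=least_squares(res,[.4,-.07,0],loss='soft_l1');print(r.x,np.degrees(r.x[2]));print(np.round(r.fun.reshape(-1,2),1))
x,y,t=r.x;Rz=R.from_euler('z',t)
for n,o in [("grip",pol(.165,98,.12)),("front",pol(.08,0,.05)),("stop1.05",pol(.165,98-np.degrees(1.05),.12)),("stop1.32",pol(.165,98-np.degrees(1.32),.12))]: print(n,Rz.apply(o)+[x,y,0])
s=robot.get_state();print(R.from_quat(s["tool_rot"]).as_matrix().round(4))
E
```

```text
[ 0.57700222 -0.06002727 -0.00551364] -0.3159081127309037
[[-0.7 -0.2]
 [ 0.5 -0.5]
 [ 0.7  0.5]
 [-1.   0.2]
 [-0.3  0.4]
 [ 0.   0.4]
 [-0.2  0.4]
 [-0.3  0.3]
 [ 0.4 -0.1]
 [ 0.5 -0.6]
 [ 0.3 -1.1]]
grip [ 0.59906454 -0.22354563  0.12      ]
front [ 0.49700344 -0.05958618  0.05      ]
stop1.05 [ 0.44614017 -0.16052664  0.12      ]
stop1.32 [ 0.42407484 -0.12198062  0.12      ]
[[-9.493e-01  3.144e-01 -3.000e-04]
 [ 3.144e-01  9.493e-01 -8.000e-04]
 [ 0.000e+00 -8.000e-04 -1.000e+00]]
```

The fixture is at (0.577, -0.060) with yaw of about -0.3°. The tray is at (0.485, 0.327). The red housing needs two strokes. I'm moving over the handle now.

Request:
apply_moves:
  increments: "-0.64 -0.648 -0.05 64;-0.64 -0.648 -0.05 64;-0.64 -0.648 -0.05 64;-0.64 -0.648 -0.05 64;-0.64 -0.648 -0.05 64;-0.64 -0.648 -0.05 64;-0.64 -0.648 -0.05 64;-0.64 -0.648 -0.05 64;-0.64 -0.648 -0.05 64;-0.64 -0.648 -0.05 64"
  claw: 0

```text
t: 1.03
eef_pos: [0.3813, 0.2185, 0.2377]
tool_rot: [0.661, 0.75, 0.0, 0.0]
contact_force: [1.0, 0.9, 0.2]
grip_width: 1.0
grip_force: 0.0
```

```bash
cat >> h.py <<'E'
C=np.array([.577,-.060]);TH=np.radians(-.316)
def handle(q,off=0,r=.165):
    a=np.pi+np.radians(98)-q+TH; t=np.array([np.sin(a),-np.cos(a)]) # clockwise tangent
    return C+r*np.array([np.cos(a),np.sin(a)])+off*t, np.degrees(np.arctan2(-t[1],-t[0]))
def rel(p,yang,base=None):
    "world target TCP p (3), tool y world angle (deg) -> increments row from pose base"
    s=robot.get_state();pos,q=base if base else (s["eef_pos"],s["tool_rot"])
    M=R.from_quat(q).as_matrix();d=M.T@(np.array(p)-pos);cur=np.degrees(np.arctan2(M[1,1],M[0,1]))
    return np.round([*d,(cur-yang+180)%360-180],4)
E
python3 - <<'E'
from h import *
s=robot.get_state();print(s["t"],s["eef_pos"],s["contact_force"],s["joint_positions"])
p,a=handle(0);print(p,a,rel([*p,.25],a))
E
```

```text
1.0333 [0.38133286 0.21853609 0.23771496] [0.97993543 0.93875505 0.21950968] [5.16973949e-01 3.12951897e-02 1.98243795e+00 9.46338873e-06
 1.12727500e+00 3.90366374e-01]
[ 0.59906206 -0.2235184 ] 7.684000000000011 [-0.466   0.1602 -0.0123 -0.4302]
```

Request:
apply_moves:
  increments: "-0.466 0.160 -0.012 0;-0.466 0.160 -0.012 0;-0.466 0.160 -0.012 0;-0.466 0.160 -0.012 0;-0.466 0.160 -0.012 0;-0.466 0.160 -0.012 0;-0.466 0.160 -0.012 0;-0.466 0.160 -0.012 0;-0.466 0.160 -0.012 0;-0.466 0.160 -0.012 0"

```text
t: 1.87
eef_pos: [0.5681, -0.1541, 0.2475]
tool_rot: [0.658, 0.753, 0.0, -0.0]
contact_force: [1.1, 0.2, 1.5]
grip_width: 0.998
grip_force: 0.0
```

```bash
python3 - <<'E'
from h import *
p,a=handle(0);print(robot.get_state()["eef_pos"],a,rel([*p,.25],a))
E
```

```text
[ 0.56805879 -0.15411285  0.24752602] 7.684000000000011 [-0.0729  0.0215 -0.0025 -0.0289]
```

Request:
apply_moves:
  increments: "-0.073 0.0215 0 0;-0.073 0.0215 0 0;-0.073 0.0215 0 0;-0.073 0.0215 0 0;-0.073 0.0215 0 0"

```text
t: 2.28
eef_pos: [0.5981, -0.2209, 0.247]
tool_rot: [0.658, 0.753, -0.0, -0.001]
contact_force: [0.0, 0.5, 0.0]
grip_width: 1.0
grip_force: 0.0
```

```bash
python3 - <<'E'
from h import *
p,a=handle(0);f=cams.grab_frame("wrist");cv2.imwrite("pics/w1.png",f["color"]);print(robot.get_state()["eef_pos"],a,rel([*p,.101],a),proj(f,[*p,.149]),robot.get_state()["contact_force"])
E
```

```text
[ 0.59802263 -0.22032691  0.24726526] 7.684000000000011 [-0.0034  0.0007  0.1463  0.0163] [322.0846603  250.17572476] [-0.23356836  0.36152413 -0.3934126 ]
```

View pics/w1.png

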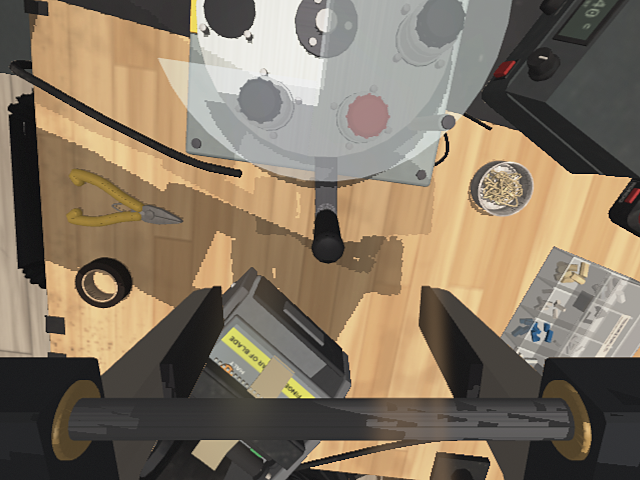

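The wrist view shows the handle top at (328,248), against a prediction of (322,250), so the estimate is good. The handle is midway between the open fingers and the way down is clear. Descending.

Request:
apply_moves:
  increments: "-0.003 0 0.04 0;-0.003 0 0.08 0;-0.003 0 0.12 0;-0.003 0 0.146 0;-0.003 0 0.146 0;-0.003 0 0.146 0"

```text
t: 2.83
eef_pos: [0.5982, -0.2229, 0.1012]
tool_rot: [0.658, 0.753, -0.0, -0.001]
contact_force: [0.1, -0.3, 1.2]
grip_width: 1.004
grip_force: 0.0
```

Request:
apply_moves:
  increments: "0 0 0 0;0 0 0 0;0 0 0 0;0 0 0 0;0 0 0 0;0 0 0 0"
  claw: 0.62

```text
t: 3.33
eef_pos: [0.5993, -0.2246, 0.1022]
tool_rot: [0.658, 0.753, 0.0, 0.0]
contact_force: [0.1, -0.4, -0.5]
grip_width: 0.592
grip_force: 0.0
```

```bash
python3 - <<'E'
from h import *
s=robot.get_state();b=(s["eef_pos"],s["tool_rot"]);print(b,s["contact_force"],s["grip_width"])
w=s["grip_width"]*.092;o=w/2-.011;print("off",o)
for q in np.arange(0,1.0,.07): p,a=handle(q,o);print(round(q,2),rel([*p,.101],a,b))
E
```

```text
(array([ 0.5993325 , -0.22455672,  0.10220961]), array([6.58226234e-01, 7.52820049e-01, 1.59617968e-04, 4.15165174e-04])) [ 0.06310593 -0.40457713 -0.54091952] 0.5919476662563712
off 0.016229592647793074
0.0 [ 0.0011 -0.0164  0.0012 -0.0135]
0.07 [ 2.6000e-03 -2.7900e-02  1.2000e-03  3.9972e+00]
0.14 [ 4.9000e-03 -3.9200e-02  1.2000e-03  8.0079e+00]
0.21 [ 8.10000e-03 -5.04000e-02  1.20000e-03  1.20186e+01]
0.28 [ 1.20000e-02 -6.13000e-02  1.20000e-03  1.60293e+01]
0.35 [ 1.66000e-02 -7.20000e-02  1.10000e-03  2.00401e+01]
0.42 [ 2.20000e-02 -8.22000e-02  1.10000e-03  2.40508e+01]
0.49 [ 2.81000e-02 -9.21000e-02  1.10000e-03  2.80615e+01]
0.56 [ 3.49000e-02 -1.01500e-01  1.10000e-03  3.20722e+01]
0.63 [ 4.23000e-02 -1.10500e-01  1.10000e-03  3.60829e+01]
0.7 [ 5.03000e-02 -1.18900e-01  1.10000e-03  4.00936e+01]
0.77 [ 5.89000e-02 -1.26700e-01  1.10000e-03  4.41043e+01]
0.84 [ 6.8000e-02 -1.3380e-01  1.1000e-03  4.8115e+01]
0.91 [ 7.76000e-02 -1.40400e-01  1.10000e-03  5.21257e+01]
0.98 [ 8.76000e-02 -1.46200e-01  1.10000e-03  5.61364e+01]
```

Request:
apply_moves:
  increments: "0 0 0 0;0 0 0 0;0 0 0 0;0 0 0 0"

```text
t: 3.67
eef_pos: [0.5991, -0.2244, 0.1015]
tool_rot: [0.658, 0.753, -0.0, -0.0]
contact_force: [-1.2, -0.4, 0.8]
grip_width: 0.38
grip_force: 0.0
```

```bash
cat > arc.py <<'E'
import sys
from h import *
s=robot.get_state();b=(s["eef_pos"],s["tool_rot"]);w=s["grip_width"]*.092;o=w/2-.011
# present lever angle from the TCP (assuming the rear pad bears) and commanded-free force
v=b[0][:2]-C;print("t",s["t"],"r",np.linalg.norm(v).round(4),"q",round(np.pi+np.radians(98)+TH-np.arctan2(v[1],v[0])%(2*np.pi)-o/.165,4),"off",round(o,4),"F",np.round(s["contact_force"],1),"z",b[0][2])
M=R.from_quat(b[1]).as_matrix();print("F along tool y",round(s["contact_force"]@M[:,1],2),"x",round(s["contact_force"]@M[:,0],2))
for q in np.arange(*map(float,sys.argv[1:4])): p,a=handle(q,o);print(round(q,3),*rel([*p,.101],a,b))
E
python3 arc.py 0 1.0 .05
```

```text
t 3.6667 r 0.1659 q -0.0385 off 0.0065 F [-1.2 -0.4  0.8] z 0.10148947577233292
F along tool y -1.24 x -0.2
0.0 0.0009 -0.0063 0.0005 -0.0131
0.05 0.0014 -0.0146 0.0005 2.8517
0.1 0.0024 -0.0228 0.0005 5.7165
0.15 0.0037 -0.0309 0.0005 8.5813
0.2 0.0055 -0.039 0.0005 11.4461
0.25 0.0076 -0.047 0.0005 14.3109
0.3 0.0102 -0.0548 0.0005 17.1757
0.35 0.0131 -0.0625 0.0005 20.0405
0.4 0.0164 -0.0701 0.0005 22.9052
0.45 0.0201 -0.0775 0.0005 25.77
0.5 0.0242 -0.0847 0.0005 28.6348
0.55 0.0286 -0.0916 0.0005 31.4996
0.6 0.0333 -0.0984 0.0005 34.3644
0.65 0.0384 -0.1049 0.0005 37.2292
0.7 0.0438 -0.1111 0.0005 40.094
0.75 0.0495 -0.1171 0.0005 42.9588
0.8 0.0555 -0.1228 0.0005 45.8236
0.85 0.0618 -0.1281 0.0005 48.6883
0.9 0.0684 -0.1332 0.0005 51.5531
0.95 0.0751 -0.1379 0.0005 54.4179
```

Request:
apply_moves:
  increments: "0.001 -0.006 0 0;0.0014 -0.0146 0 2.9;0.0024 -0.0228 0 5.7;0.0037 -0.0309 0 8.6;0.0055 -0.039 0 11.4;0.0076 -0.047 0 14.3;0.0102 -0.0548 0 17.2;0.0131 -0.0625 0 20;0.0164 -0.0701 0 22.9;0.0201 -0.0775 0 25.8"

```text
t: 4.5
eef_pos: [0.52, -0.2147, 0.1019]
tool_rot: [0.81, 0.586, 0.001, 0.001]
contact_force: [4.0, 0.4, -0.2]
grip_width: 0.379
grip_force: 1.8
```

```bash
python3 arc.py 0.45 1.0 .05
```

```text
t 4.5 r 0.1649 q 0.448 off 0.0064 F [ 4.   0.4 -0.2] z 0.10187825522739445
F along tool y 3.7 x 1.62
0.45 -0.0002 -0.0003 0.0009 -0.1748
0.5 0.0003 -0.0086 0.0009 2.69
0.55 0.0012 -0.0168 0.0008 5.5548
0.6 0.0025 -0.0249 0.0008 8.4196
0.65 0.0042 -0.033 0.0008 11.2843
0.7 0.0064 -0.041 0.0008 14.1491
0.75 0.0089 -0.0488 0.0008 17.0139
0.8 0.0118 -0.0566 0.0008 19.8787
0.85 0.0151 -0.0641 0.0007 22.7435
0.9 0.0188 -0.0715 0.0007 25.6083
0.95 0.0228 -0.0787 0.0007 28.4731
```

Request:
apply_moves:
  increments: "0.0003 -0.0086 0 2.7;0.0012 -0.0168 0 5.6;0.0025 -0.0249 0 8.4;0.0042 -0.033 0 11.3;0.0064 -0.041 0 14.1;0.0089 -0.0488 0 17;0.0118 -0.0566 0 19.9;0.0151 -0.0641 0 22.7;0.0188 -0.0715 0 25.6;0.0228 -0.0787 0 28.5"

```text
t: 5.33
eef_pos: [0.4538, -0.1694, 0.1022]
tool_rot: [0.93, 0.368, 0.002, 0.002]
contact_force: [6.2, -1.8, -3.4]
grip_width: 0.381
grip_force: 3.4
```

```bash
python3 arc.py 0.95 1.4 .02
```

```text
t 5.3333 r 0.1647 q 0.9393 off 0.0065 F [ 6.2 -1.8 -3.4] z 0.10221309209375068
F along tool y 5.58 x 3.3
0.95 -0.0003 -0.0018 0.0012 -0.0227
0.97 -0.0002 -0.0051 0.0012 1.1232
0.99 0.0001 -0.0084 0.0012 2.2691
1.01 0.0004 -0.0117 0.0012 3.4151
1.03 0.0007 -0.0149 0.0011 4.561
1.05 0.0011 -0.0182 0.0011 5.7069
1.07 0.0016 -0.0215 0.0011 6.8528
1.09 0.0022 -0.0247 0.0011 7.9987
1.11 0.0028 -0.028 0.0011 9.1446
1.13 0.0035 -0.0312 0.0011 10.2905
1.15 0.0042 -0.0344 0.0011 11.4365
1.17 0.0051 -0.0376 0.001 12.5824
1.19 0.0059 -0.0408 0.001 13.7283
1.21 0.0069 -0.044 0.001 14.8742
1.23 0.0079 -0.0471 0.001 16.0201
1.25 0.0089 -0.0502 0.001 17.166
1.27 0.0101 -0.0533 0.001 18.312
1.29 0.0113 -0.0564 0.001 19.4579
1.31 0.0125 -0.0595 0.001 20.6038
1.33 0.0138 -0.0625 0.0009 21.7497
1.35 0.0152 -0.0655 0.0009 22.8956
1.37 0.0166 -0.0685 0.0009 24.0415
1.39 0.0181 -0.0714 0.0009 25.1874
```

Request:
apply_moves:
  increments: "0.0002 -0.0033 0 1.1;0.0004 -0.0066 0 2.3;0.0007 -0.0099 0 3.4;0.001 -0.0131 0 4.6;0.001 -0.0131 0 4.6"

```text
t: 5.75
eef_pos: [0.4446, -0.1587, 0.1022]
tool_rot: [0.943, 0.332, 0.001, 0.001]
contact_force: [4.4, -2.3, 0.3]
grip_width: 0.379
grip_force: 1.9
```

```bash
python3 arc.py 1.03 1.1 .02
```

```text
t 5.75 r 0.1652 q 1.0252 off 0.0064 F [ 4.4 -2.3  0.3] z 0.1021575476482582
F along tool y 4.55 x 2.01
1.03 0.0001 -0.0008 0.0012 0.0608
1.05 0.0002 -0.0041 0.0011 1.2068
1.07 0.0005 -0.0074 0.0011 2.3527
1.09 0.0008 -0.0107 0.0011 3.4986
```

Request:
apply_moves:
  increments: "0 -0.0015 0 0.5;0 -0.003 0 1.05;0 -0.003 0 1.05"

```text
t: 6.0
eef_pos: [0.4428, -0.1566, 0.1021]
tool_rot: [0.946, 0.323, 0.001, 0.001]
contact_force: [3.6, -2.2, 1.7]
grip_width: 0.379
grip_force: 2.0
```

Request:
apply_moves:
  increments: "0 -0.001 0 0.35;0 -0.002 0 0.7;0 -0.002 0 0.7"

```text
t: 6.25
eef_pos: [0.4414, -0.155, 0.102]
tool_rot: [0.948, 0.318, 0.001, 0.001]
contact_force: [4.9, -2.2, 1.5]
grip_width: 0.381
grip_force: 2.1
```

Request:
apply_moves:
  increments: "0 -0.0015 0 0.5;0 -0.003 0 1.05;0 -0.003 0 1.05"

```text
t: 6.5
eef_pos: [0.4393, -0.1525, 0.1019]
tool_rot: [0.951, 0.309, 0.001, 0.0]
contact_force: [4.5, -1.6, 1.6]
grip_width: 0.378
grip_force: 2.0
```

```bash
python3 arc.py 1.03 1.2 .04
```

```text
t 6.5 r 0.1659 q 1.0751 off 0.0064 F [ 4.5 -1.6  1.6] z 0.101901055716699
F along tool y 3.93 x 2.68
1.03 0.0006 0.0075 0.0009 -2.6852
1.07 0.0007 0.0009 0.0009 -0.3934
1.11 0.0011 -0.0057 0.0009 1.8984
1.15 0.0017 -0.0123 0.0009 4.1903
1.19 0.0025 -0.0188 0.0009 6.4821
```

Request:
apply_moves:
  increments: "0.0003 -0.0015 0 0.5;0.0004 -0.003 0 1.05;0.0004 -0.003 0 1.05"

```text
t: 6.75
eef_pos: [0.4373, -0.1496, 0.1017]
tool_rot: [0.954, 0.3, 0.0, 0.0]
contact_force: [3.1, -3.4, 3.4]
grip_width: 0.38
grip_force: 2.1
```

Request:
apply_moves:
  increments: "0.0002 -0.001 0 0.35;0.0003 -0.002 0 0.7;0.0003 -0.002 0 0.7"

```text
t: 7.0
eef_pos: [0.4361, -0.1476, 0.1016]
tool_rot: [0.956, 0.294, -0.0, -0.0]
contact_force: [2.3, -4.1, 3.4]
grip_width: 0.38
grip_force: 2.2
```

Request:
apply_moves:
  increments: "0.0002 -0.0015 0 0.5;0.0003 -0.003 0 1.05;0.0003 -0.003 0 1.05"

```text
t: 7.25
eef_pos: [0.4345, -0.1449, 0.1015]
tool_rot: [0.958, 0.285, -0.0, -0.0]
contact_force: [1.8, -4.4, 2.4]
grip_width: 0.38
grip_force: 2.2
```

Request:
apply_moves:
  increments: "0.0002 -0.001 0 0.35;0.0003 -0.002 0 0.7;0.0003 -0.002 0 0.7"

```text
t: 7.5
eef_pos: [0.4336, -0.1431, 0.1014]
tool_rot: [0.96, 0.28, -0.0, -0.0]
contact_force: [0.6, -4.7, 2.2]
grip_width: 0.383
grip_force: 2.3
```

```bash
python3 arc.py 1.15 1.2 .04
```

```text
t 7.5 r 0.1657 q 1.1393 off 0.0066 F [ 0.6 -4.7  2.2] z 0.10143361832328063
F along tool y 4.3 x -2.0
1.15 0.0007 -0.0017 0.0004 0.6852
1.19 0.0012 -0.0083 0.0004 2.977
```

Request:
apply_moves:
  increments: "0.0001 -0.0015 0 0.5;0.0002 -0.003 0 1;0.0002 -0.003 0 1"

```text
t: 7.75
eef_pos: [0.4322, -0.1405, 0.1014]
tool_rot: [0.963, 0.271, -0.0, -0.0]
contact_force: [-0.0, -5.3, 2.5]
grip_width: 0.382
grip_force: 2.3
```

Request:
apply_moves:
  increments: "0.0001 -0.001 0 0.35;0.0001 -0.002 0 0.7;0.0001 -0.002 0 0.7"

```text
t: 8.0
eef_pos: [0.4313, -0.1388, 0.1014]
tool_rot: [0.964, 0.266, -0.0, -0.0]
contact_force: [0.0, -5.5, 2.2]
grip_width: 0.38
grip_force: 2.3
```

Request:
apply_moves:
  increments: "0.0001 -0.001 0 0.35;0.0001 -0.002 0 0.7;0.0001 -0.002 0 0.7"

```text
t: 8.25
eef_pos: [0.4305, -0.1373, 0.1014]
tool_rot: [0.966, 0.26, -0.0, 0.0]
contact_force: [0.9, -7.3, 1.0]
grip_width: 0.38
grip_force: 3.2
```

```bash
python3 arc.py 1.15 1.2 .04
```

```text
t 8.25 r 0.1656 q 1.1802 off 0.0065 F [ 0.9 -7.3  1. ] z 0.10140513890931617
F along tool y 6.75 x -2.82
1.15 0.0004 0.005 0.0004 -1.6881
1.19 0.0006 -0.0016 0.0004 0.6037
```

Request:
apply_moves:
  increments: "0.0001 -0.001 0 0.35;0.0001 -0.001 0 0.35"

```text
t: 8.42
eef_pos: [0.4302, -0.1367, 0.1014]
tool_rot: [0.966, 0.257, -0.0, 0.0]
contact_force: [1.5, -9.8, -0.0]
grip_width: 0.382
grip_force: 4.3
```

Request:
apply_moves:
  increments: "0.0001 -0.001 0 0.35;0.0001 -0.001 0 0.35"

```text
t: 8.58
eef_pos: [0.4299, -0.1359, 0.1014]
tool_rot: [0.967, 0.254, -0.0, 0.001]
contact_force: [1.4, -10.3, -0.1]
grip_width: 0.379
grip_force: 4.6
```

Request:
apply_moves:
  increments: "0.0001 -0.001 0 0.35;0.0001 -0.001 0 0.35"

```text
t: 8.75
eef_pos: [0.4295, -0.135, 0.1014]
tool_rot: [0.968, 0.251, -0.0, 0.001]
contact_force: [0.7, -9.3, 0.8]
grip_width: 0.384
grip_force: 4.6
```

Request:
apply_moves:
  increments: "0.0001 -0.001 0 0.35;0.0001 -0.001 0 0.35"

```text
t: 8.92
eef_pos: [0.429, -0.1341, 0.1014]
tool_rot: [0.969, 0.248, -0.0, 0.001]
contact_force: [0.4, -9.1, 0.6]
grip_width: 0.38
grip_force: 4.5
```

Request:
apply_moves:
  increments: "0.0002 -0.001 0 0.35;0.0002 -0.002 0 0.7;0.0002 -0.002 0 0.7"

```text
t: 9.17
eef_pos: [0.428, -0.1322, 0.1014]
tool_rot: [0.97, 0.242, -0.0, 0.0]
contact_force: [-0.3, -10.7, 2.0]
grip_width: 0.383
grip_force: 4.3
```

Request:
apply_moves:
  increments: "0.0002 -0.001 0 0.35;0.0002 -0.002 0 0.7;0.0002 -0.002 0 0.7"

```text
t: 9.42
eef_pos: [0.4272, -0.1303, 0.1014]
tool_rot: [0.972, 0.236, -0.001, 0.0]
contact_force: [0.0, -9.5, 2.3]
grip_width: 0.379
grip_force: 4.2
```

```bash
python3 arc.py 1.15 1.3 .05
```

```text
t 9.4167 r 0.1655 q 1.2272 off 0.0064 F [ 0.  -9.5  2.3] z 0.1013956544954183
F along tool y 8.42 x -4.34
1.15 0.0004 0.0128 0.0004 -4.4813
1.2 0.0003 0.0045 0.0004 -1.6165
1.25 0.0006 -0.0037 0.0004 1.2483
1.3 0.0013 -0.012 0.0004 4.1131
```

Request:
apply_moves:
  increments: "0.0001 -0.001 0 0.35;0.0002 -0.002 0 0.7;0.0002 -0.002 0 0.7"

```text
t: 9.67
eef_pos: [0.4263, -0.1284, 0.1014]
tool_rot: [0.973, 0.23, -0.001, 0.0]
contact_force: [-0.3, -9.7, 2.5]
grip_width: 0.382
grip_force: 4.0
```

Request:
apply_moves:
  increments: "0.0001 -0.001 0 0.35;0.0002 -0.002 0 0.7;0.0002 -0.002 0 0.7"

```text
t: 9.92
eef_pos: [0.4254, -0.1264, 0.1014]
tool_rot: [0.975, 0.224, -0.001, 0.0]
contact_force: [-0.2, -8.6, 2.6]
grip_width: 0.378
grip_force: 3.9
```

Request:
apply_moves:
  increments: "0.0001 -0.001 0 0.35;0.0002 -0.002 0 0.7;0.0002 -0.002 0 0.7"

```text
t: 10.17
eef_pos: [0.4247, -0.1245, 0.1014]
tool_rot: [0.976, 0.218, -0.001, 0.0]
contact_force: [-1.3, -9.1, 2.3]
grip_width: 0.378
grip_force: 3.7
```

Request:
apply_moves:
  increments: "0.0002 -0.001 0 0.35;0.0003 -0.002 0 0.7;0.0003 -0.002 0 0.7"

```text
t: 10.42
eef_pos: [0.4242, -0.1231, 0.1014]
tool_rot: [0.977, 0.212, -0.001, 0.001]
contact_force: [-1.5, -12.9, 1.9]
grip_width: 0.382
grip_force: 5.6
```

Request:
apply_moves:
  increments: "0.0002 -0.001 0 0.35;0.0003 -0.002 0 0.7;0.0003 -0.002 0 0.7"

```text
t: 10.67
eef_pos: [0.4238, -0.1219, 0.1014]
tool_rot: [0.978, 0.207, -0.001, 0.001]
contact_force: [-1.2, -19.1, -0.2]
grip_width: 0.375
grip_force: 8.3
```

```bash
python3 arc.py 1.25 1.35 .05
```

```text
t 10.6667 r 0.1652 q 1.2828 off 0.0063 F [ -1.2 -19.1  -0.2] z 0.10136916934754905
F along tool y 16.98 x -8.77
1.25 0.0 0.0054 0.0004 -2.2019
1.3 0.0002 -0.0028 0.0004 0.6629
1.35 0.0008 -0.0111 0.0003 3.5277
```

The stop is at about 1.283 rad. The force climbed to 17 N tangential over the last 2 mm. Letting it back now.

```bash
python3 arc.py 1.22 -0.05 -.065
```

```text
t 10.6667 r 0.1652 q 1.2828 off 0.0063 F [ -1.2 -19.1  -0.2] z 0.10136916934754905
F along tool y 16.98 x -8.77
1.22 0.0001 0.0104 0.0004 -3.9208
1.155 0.0008 0.0211 0.0004 -7.645
1.09 0.0021 0.0317 0.0004 -11.3692
1.025 0.0042 0.0423 0.0005 -15.0935
0.96 0.0069 0.0526 0.0005 -18.8177
0.895 0.0103 0.0628 0.0005 -22.5419
0.83 0.0144 0.0727 0.0005 -26.2662
0.765 0.0191 0.0824 0.0005 -29.9904
0.7 0.0244 0.0917 0.0005 -33.7146
0.635 0.0303 0.1007 0.0006 -37.4388
0.57 0.0368 0.1092 0.0006 -41.1631
0.505 0.0438 0.1173 0.0006 -44.8873
0.44 0.0513 0.125 0.0006 -48.6115
0.375 0.0593 0.1321 0.0006 -52.3357
0.31 0.0678 0.1387 0.0006 -56.06
0.245 0.0767 0.1448 0.0006 -59.7842
0.18 0.0859 0.1502 0.0006 -63.5084
0.115 0.0955 0.1551 0.0006 -67.2326
0.05 0.1054 0.1593 0.0005 -70.9569
-0.015 0.1155 0.1628 0.0005 -74.6811
```

Request:
apply_moves:
  increments: "0 0.0125 0 -4;0.0008 0.0235 0 -7.6;0.002 0.034 0 -11.4;0.004 0.0445 0 -15;0.007 0.055 0 -18.8;0.0105 0.065 0 -22.5;0.0145 0.075 0 -26.3;0.0193 0.0848 0 -30;0.0246 0.094 0 -33.7;0.0305 0.103 0 -37.4"

```text
t: 11.5
eef_pos: [0.4935, -0.202, 0.101]
tool_rot: [0.86, 0.51, -0.0, -0.001]
contact_force: [1.6, -2.7, 1.2]
grip_width: 0.38
grip_force: 0.9
```

```bash
python3 arc.py 0.6 -0.05 -.065
```

```text
t 11.5 r 0.1647 q 0.6266 off 0.0065 F [ 1.6 -2.7  1.2] z 0.10102696238592317
F along tool y 2.7 x -1.62
0.6 -0.0005 0.0044 0.0 -1.9359
0.535 -0.0002 0.0151 -0.0 -5.6601
0.47 0.0008 0.0258 -0.0 -9.3844
0.405 0.0025 0.0364 -0.0 -13.1086
0.34 0.0048 0.0469 -0.0001 -16.8328
0.275 0.0079 0.0571 -0.0001 -20.557
0.21 0.0116 0.0672 -0.0001 -24.2813
0.145 0.0159 0.077 -0.0001 -28.0055
0.08 0.0209 0.0865 -0.0001 -31.7297
0.015 0.0265 0.0957 -0.0001 -35.4539
```

Request:
apply_moves:
  increments: "0 0.009 0 -3.7;0.0002 0.019 0 -7.4;0.0016 0.031 0 -11.2;0.0036 0.0415 0 -15;0.0063 0.052 0 -18.7;0.0097 0.062 0 -22.4;0.0137 0.072 0 -26.1;0.0184 0.082 0 -29.9;0.0237 0.091 0 -33.6;0.0295 0.1005 0 -37.4"

```text
t: 12.33
eef_pos: [0.5952, -0.2237, 0.1005]
tool_rot: [0.651, 0.759, -0.0, -0.002]
contact_force: [-0.1, 0.1, 0.8]
grip_width: 0.379
grip_force: 0.0
```

Request:
apply_moves:
  increments: "0 0 0 0;0 0 0 0;0 0 0 0"

```text
t: 12.58
eef_pos: [0.595, -0.2241, 0.1009]
tool_rot: [0.653, 0.757, -0.0, -0.001]
contact_force: [1.5, 1.1, -1.3]
grip_width: 0.382
grip_force: 0.7
```

```bash
python3 arc.py 0 1.0 .06; python3 - <<'E'
from h import *
f=cams.grab_frame("top");c=cv2.resize(f["color"][160:310,300:500],None,fx=3.5,fy=3.5,interpolation=cv2.INTER_CUBIC);cv2.imwrite("pics/t2.png",c)
E
```

```text
t 12.5833 r 0.1651 q -0.0152 off 0.0066 F [ 1.5  1.1 -1.3] z 0.1008909898343102
F along tool y 1.69 x 0.86
0.0 0.0001 -0.0025 -0.0001 0.7873
0.06 0.0009 -0.0124 -0.0001 4.225
0.12 0.0023 -0.0222 -0.0001 7.6628
0.18 0.0043 -0.0319 -0.0001 11.1005
0.24 0.0069 -0.0414 -0.0 14.5383
0.3 0.01 -0.0508 -0.0 17.976
0.36 0.0137 -0.06 -0.0 21.4138
0.42 0.018 -0.069 0.0 24.8515
0.48 0.0228 -0.0776 0.0 28.2893
0.54 0.0281 -0.086 0.0 31.727
0.6 0.0339 -0.0941 0.0001 35.1648
0.66 0.0401 -0.1017 0.0001 38.6025
0.72 0.0468 -0.109 0.0001 42.0403
0.78 0.0539 -0.1159 0.0001 45.478
0.84 0.0615 -0.1223 0.0001 48.9158
0.9 0.0694 -0.1283 0.0002 52.3535
0.96 0.0776 -0.1338 0.0002 55.7913
```

View pics/t2.png

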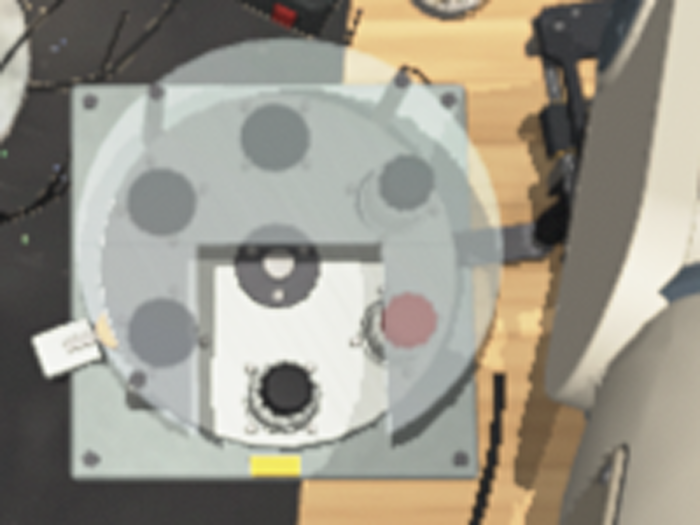

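The dial advanced one station. The red cap is now front-right and the black one is at the front, and the lever is home. Now stroke 2.

Request:
apply_moves:
  increments: "0 0.004 0 0;0 0.004 0 0;0.0003 -0.005 0 2;0.0016 -0.0174 0 6;0.0033 -0.027 0 9.4;0.0056 -0.0366 0 12.8;0.0085 -0.0461 0 16.2;0.0118 -0.0554 0 19.7;0.0158 -0.0645 0 23.1;0.0204 -0.0733 0 26.6"

```text
t: 13.47
eef_pos: [0.521, -0.2155, 0.102]
tool_rot: [0.81, 0.586, 0.001, 0.001]
contact_force: [4.1, 0.5, -0.9]
grip_width: 0.378
grip_force: 1.8
```

```bash
python3 arc.py 0.45 1.06 .055
```

```text
t 13.4667 r 0.1653 q 0.441 off 0.0064 F [ 4.1  0.5 -0.9] z 0.10201212702805858
F along tool y 3.75 x 1.76
0.45 0.0002 -0.0015 0.001 -0.1369
0.505 0.0008 -0.0105 0.001 3.0144
0.56 0.0018 -0.0196 0.001 6.1657
0.615 0.0034 -0.0285 0.001 9.3169
0.67 0.0055 -0.0374 0.0009 12.4682
0.725 0.008 -0.0461 0.0009 15.6195
0.78 0.011 -0.0546 0.0009 18.7708
0.835 0.0145 -0.063 0.0009 21.922
0.89 0.0184 -0.0712 0.0009 25.0733
0.945 0.0228 -0.0792 0.0008 28.2246
1.0 0.0276 -0.0869 0.0008 31.3758
1.055 0.0329 -0.0943 0.0008 34.5271
```

Request:
apply_moves:
  increments: "0.0008 -0.0095 0 3;0.0018 -0.0186 0 6.2;0.0034 -0.0275 0 9.3;0.0055 -0.0364 0 12.5;0.008 -0.0451 0 15.6;0.011 -0.0536 0 18.8;0.0145 -0.062 0 21.9;0.0184 -0.0702 0 25;0.0228 -0.0782 0 28.2;0.0276 -0.0859 0 31.4"

```text
t: 14.3
eef_pos: [0.4492, -0.1634, 0.1023]
tool_rot: [0.939, 0.345, 0.002, 0.002]
contact_force: [6.8, -0.8, -1.9]
grip_width: 0.379
grip_force: 3.0
```

```bash
python3 arc.py 1.0 1.26 .025
```

```text
t 14.3 r 0.1644 q 0.9858 off 0.0065 F [ 6.8 -0.8 -1.9] z 0.10231449321452182
F along tool y 4.99 x 4.63
1.0 -0.0007 -0.0024 0.0013 -0.0032
1.025 -0.0004 -0.0065 0.0013 1.4292
1.05 -0.0001 -0.0106 0.0013 2.8616
1.075 0.0003 -0.0147 0.0013 4.2939
1.1 0.0008 -0.0188 0.0012 5.7263
1.125 0.0014 -0.0229 0.0012 7.1587
1.15 0.0022 -0.027 0.0012 8.5911
1.175 0.003 -0.031 0.0012 10.0235
1.2 0.0039 -0.035 0.0012 11.4559
1.225 0.0049 -0.039 0.0012 12.8883
1.25 0.0061 -0.043 0.0011 14.3207
```

Request:
apply_moves:
  increments: "0.0003 -0.0041 0 1.4;0.0006 -0.0082 0 2.9;0.001 -0.0123 0 4.3;0.0015 -0.0164 0 5.7;0.0021 -0.0205 0 7.2;0.0029 -0.0246 0 8.6;0.0037 -0.0286 0 10;0.0046 -0.0326 0 11.5;0.0056 -0.0366 0 12.9;0.0056 -0.0366 0 12.9"

```text
t: 15.13
eef_pos: [0.4294, -0.132, 0.1023]
tool_rot: [0.971, 0.238, 0.002, 0.001]
contact_force: [4.6, -4.2, -3.0]
grip_width: 0.384
grip_force: 3.6
```

```bash
python3 arc.py 1.22 1.3 .02
```

```text
t 15.1333 r 0.1642 q 1.2105 off 0.0067 F [ 4.6 -4.2 -3. ] z 0.10228507519974059
F along tool y 5.84 x 2.1
1.22 -0.0009 -0.0016 0.0013 -0.1984
1.24 -0.0007 -0.0049 0.0013 0.9475
1.26 -0.0005 -0.0082 0.0013 2.0934
1.28 -0.0002 -0.0115 0.0012 3.2393
1.3 0.0001 -0.0148 0.0012 4.3852
```

Request:
apply_moves:
  increments: "0 -0.002 0 0.7;0 -0.004 0 1.4;0 -0.006 0 2.1;0 -0.006 0 2.1"

```text
t: 15.47
eef_pos: [0.4271, -0.1269, 0.1023]
tool_rot: [0.975, 0.221, 0.002, 0.001]
contact_force: [5.6, -4.7, -4.5]
grip_width: 0.377
grip_force: 3.3
```

Request:
apply_moves:
  increments: "0 -0.001 0 0.35;0 -0.002 0 0.7;0 -0.002 0 0.7"

```text
t: 15.72
eef_pos: [0.4263, -0.1252, 0.1023]
tool_rot: [0.977, 0.215, 0.002, 0.002]
contact_force: [6.3, -6.2, -4.3]
grip_width: 0.378
grip_force: 3.5
```

Request:
apply_moves:
  increments: "0 -0.001 0 0.35;0 -0.002 0 0.7;0 -0.002 0 0.7"

```text
t: 15.97
eef_pos: [0.4256, -0.1234, 0.1023]
tool_rot: [0.978, 0.209, 0.002, 0.002]
contact_force: [5.9, -5.6, -4.1]
grip_width: 0.382
grip_force: 3.8
```

```bash
python3 arc.py 1.22 1.3 .02
```

```text
t 15.9667 r 0.1641 q 1.2684 off 0.0066 F [ 5.9 -5.6 -4.1] z 0.10234693288084905
F along tool y 7.48 x 3.1
1.22 -0.001 0.008 0.0014 -3.6364
1.24 -0.001 0.0047 0.0014 -2.4905
1.26 -0.001 0.0014 0.0013 -1.3446
1.28 -0.0009 -0.0019 0.0013 -0.1987
1.3 -0.0008 -0.0052 0.0013 0.9473
```

Request:
apply_moves:
  increments: "0 -0.001 0 0.35;0 -0.002 0 0.7;0 -0.002 0 0.7"

```text
t: 16.22
eef_pos: [0.4252, -0.1222, 0.1023]
tool_rot: [0.979, 0.203, 0.002, 0.002]
contact_force: [8.2, -10.1, -7.8]
grip_width: 0.382
grip_force: 6.1
```

Request:
apply_moves:
  increments: "0 -0.001 0 0.3;0 -0.002 0 0.6;0 -0.002 0 0.6"

```text
t: 16.47
eef_pos: [0.4249, -0.1212, 0.1024]
tool_rot: [0.98, 0.198, 0.003, 0.003]
contact_force: [9.7, -15.0, -11.2]
grip_width: 0.377
grip_force: 8.8
```

```bash
python3 arc.py 1.28 1.3 .02
```

```text
t 16.4667 r 0.1639 q 1.2841 off 0.0063 F [  9.7 -15.  -11.2] z 0.10235540955233519
F along tool y 17.55 x 3.05
1.28 -0.0012 0.0007 0.0014 -1.4491
1.3 -0.0011 -0.0026 0.0013 -0.3032
```

The lever bears on the stop again at 1.284 rad with 17.5 N. I'll hold briefly, then let it back.

Request:
apply_moves:
  increments: "0 -0.0005 0 0;0 -0.0005 0 0;0 -0.0005 0 0"

```text
t: 16.72
eef_pos: [0.4248, -0.121, 0.1023]
tool_rot: [0.98, 0.199, 0.003, 0.003]
contact_force: [9.5, -16.9, -11.4]
grip_width: 0.379
grip_force: 9.6
```

Request:
apply_moves:
  increments: "0 0.0125 0 -4;0.0005 0.0235 0 -7.6;0.0017 0.034 0 -11.4;0.0037 0.0445 0 -15;0.0065 0.055 0 -18.8;0.01 0.065 0 -22.5;0.014 0.075 0 -26.3;0.0186 0.0848 0 -30;0.024 0.094 0 -33.7;0.0298 0.103 0 -37.4"

```text
t: 17.55
eef_pos: [0.4898, -0.2024, 0.1021]
tool_rot: [0.864, 0.503, 0.0, 0.001]
contact_force: [2.2, -0.6, 0.5]
grip_width: 0.384
grip_force: 1.0
```

```bash
python3 arc.py 0.6 -0.06 -.065
```

```text
t 17.55 r 0.167 q 0.6429 off 0.0067 F [ 2.2 -0.6  0.5] z 0.10211166905403349
F along tool y 2.17 x 0.57
0.6 0.0018 0.0071 0.0011 -2.8907
0.535 0.0022 0.0179 0.0011 -6.6149
0.47 0.0034 0.0285 0.0012 -10.3392
0.405 0.0052 0.0391 0.0012 -14.0634
0.34 0.0078 0.0495 0.0012 -17.7876
0.275 0.011 0.0598 0.0012 -21.5118
0.21 0.0148 0.0698 0.0012 -25.2361
0.145 0.0193 0.0795 0.0012 -28.9603
0.08 0.0244 0.089 0.0013 -32.6845
0.015 0.0302 0.098 0.0013 -36.4087
-0.05 0.0365 0.1067 0.0013 -40.133
```

Request:
apply_moves:
  increments: "0.0018 0.01 0 -3.7;0.0022 0.021 0 -7.4;0.0034 0.0315 0 -11.2;0.0054 0.042 0 -15;0.008 0.0525 0 -18.7;0.0115 0.063 0 -22.4;0.0155 0.0735 0 -26.5;0.0205 0.084 0 -30.5;0.0262 0.094 0 -34.5;0.033 0.103 0 -38.5"

```text
t: 18.38
eef_pos: [0.5952, -0.2242, 0.1017]
tool_rot: [0.65, 0.76, -0.0, 0.0]
contact_force: [-0.8, -0.1, 0.2]
grip_width: 0.379
grip_force: 0.0
```

Request:
apply_moves:
  increments: "0 0.002 0 0;0 0.002 0 0;0 0.002 0 0"

```text
t: 18.63
eef_pos: [0.5963, -0.2235, 0.1014]
tool_rot: [0.652, 0.758, -0.0, -0.0]
contact_force: [2.3, 0.2, -1.9]
grip_width: 0.383
grip_force: 0.7
```

Request:
apply_moves:
  increments: "0 0 0 0;0 0 0 0;0 0 0 0;0 0 0 0;0 0 0 0;0 0 0 0"
  claw: 0

```text
t: 19.13
eef_pos: [0.5967, -0.2236, 0.1016]
tool_rot: [0.651, 0.759, -0.0, -0.0]
contact_force: [0.8, 0.3, 0.1]
grip_width: 0.795
grip_force: 0.0
```

```bash
python3 arc.py 0 -0.06 -.07
```

```text
t 19.1333 r 0.1648 q -0.1405 off 0.0256 F [0.8 0.3 0.1] z 0.10162311906818462
F along tool y 0.85 x 0.17
0.0 0.0002 -0.0232 0.0006 1.0807
```

Request:
apply_moves:
  increments: "0 0 -0.02 0;0 0 -0.05 0;0 0 -0.09 0;0 0 -0.13 0;0 0 -0.149 0;0 0 -0.149 0"

```text
t: 19.63
eef_pos: [0.5993, -0.2245, 0.2564]
tool_rot: [0.651, 0.759, 0.001, 0.004]
contact_force: [0.5, 0.0, 0.5]
grip_width: 1.001
grip_force: 0.0
```

```bash
python3 - <<'E'
from h import *
s=robot.get_state();print(s["eef_pos"],rel([.497,-.0596,.24],0))
E
```

```text
[ 0.59931165 -0.22453873  0.2564304 ] [ 0.1787 -0.0761  0.0151  8.7708]
```

Request:
apply_moves:
  increments: "0.179 -0.076 0.012 8.7;0.179 -0.076 0.012 8.7;0.179 -0.076 0.012 8.7;0.179 -0.076 0.012 8.7;0.179 -0.076 0.012 8.7;0.179 -0.076 0.012 8.7;0.179 -0.076 0.012 8.7;0.179 -0.076 0.012 8.7"
  claw: 0.42

```text
t: 20.3
eef_pos: [0.4947, -0.0585, 0.2383]
tool_rot: [0.706, 0.708, -0.0, 0.0]
contact_force: [0.4, 0.4, -0.7]
grip_width: 0.58
grip_force: 0.0
```

```bash
python3 - <<'E'
from h import *
s=robot.get_state();f=cams.grab_frame("wrist");cv2.imwrite("pics/w3.png",f["color"]);g=cams.grab_frame("top")
print(s["eef_pos"],s["grip_width"],s["contact_force"]);print(f["eye"],"pred",proj(f,[.497,-.0596,.116]))
hsv=cv2.cvtColor(f["color"],cv2.COLOR_BGR2HSV)
m=(((hsv[...,0]<8)|(hsv[...,0]>172))&(hsv[...,1]>110)&(hsv[...,2]>50)).astype(np.uint8)*255
for c in cv2.findContours(m,0,2)[0]:
    if cv2.contourArea(c)>400:
        (u,v),r=cv2.minEnclosingCircle(c);print(u,v,r,cv2.contourArea(c),ray(f,u,v,.116))
E
```

```text
[ 0.49468825 -0.05854334  0.23831375] 0.5804258497161836 [ 0.36115675  0.42253601 -0.74252803]
[0.49433454 0.021327   0.40844488] pred [324.00062534 238.48213735]
327.8208923339844 232.4626922607422 21.647367477416992 1196.5 [ 0.49988703 -0.05485493]
```

View pics/w3.png

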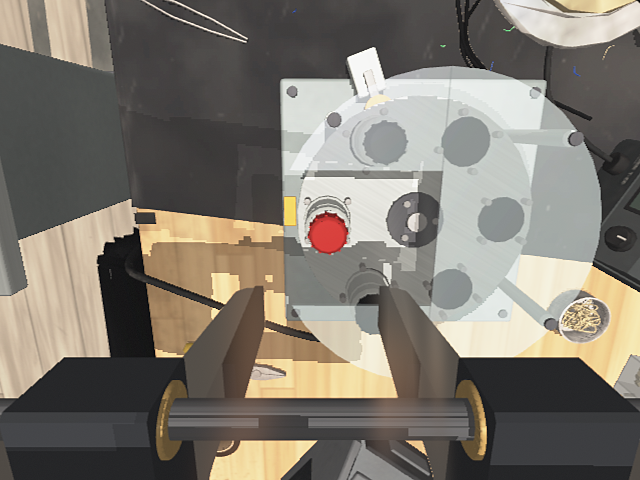

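The red housing is at the front station with its cap at pixel (327,232), about (0.499, -0.056). The notch is clear round it. I'll correct the position and descend.

Request:
apply_moves:
  increments: "0 0 0 0;0 0 0 0;0 0 0 0"

```text
t: 20.65
eef_pos: [0.4946, -0.0588, 0.2384]
tool_rot: [0.707, 0.707, -0.0, -0.0]
contact_force: [-0.3, 0.1, -0.2]
grip_width: 0.579
grip_force: 0.0
```

```bash
python3 - <<'E'
from h import *
s=robot.get_state();print(s["eef_pos"],s["grip_width"],rel([.4985,-.0575,.07],0),rel([.4985,-.0575,.14],0))
E
```

```text
[ 0.49458833 -0.05881766  0.23837377] 0.5790659406039849 [0.0013 0.004  0.1684 0.0273] [0.0013 0.0039 0.0984 0.0273]
```

Request:
apply_moves:
  increments: "0.0013 0.004 0.03 0;0.0013 0.004 0.06 0;0.0013 0.004 0.09 0;0.0013 0.004 0.11 0;0.0013 0.004 0.125 0;0.0013 0.004 0.14 0;0.0013 0.004 0.155 0;0.0013 0.004 0.168 0;0.0013 0.004 0.168 0;0.0013 0.004 0.168 0"

```text
t: 21.48
eef_pos: [0.498, -0.0571, 0.0702]
tool_rot: [0.707, 0.707, -0.0, -0.001]
contact_force: [-0.5, 0.1, 1.2]
grip_width: 0.578
grip_force: 0.0
```

Request:
apply_moves:
  increments: "0 0 0 0;0 0 0 0"
  claw: 0.52

```text
t: 21.65
eef_pos: [0.4991, -0.0571, 0.0714]
tool_rot: [0.707, 0.708, 0.0, 0.001]
contact_force: [0.5, 0.1, 0.1]
grip_width: 0.483
grip_force: 0.0
```

Request:
apply_moves:
  increments: "0 0 0 0;0 0 0 0"
  claw: 0.56

```text
t: 21.82
eef_pos: [0.4988, -0.057, 0.0713]
tool_rot: [0.707, 0.708, 0.0, 0.0]
contact_force: [0.3, -0.1, 1.0]
grip_width: 0.439
grip_force: 0.0
```

Request:
apply_moves:
  increments: "0 0 0 0;0 0 0 0;0 0 0 0;0 0 0 0"
  claw: 1

```text
t: 22.15
eef_pos: [0.4992, -0.0571, 0.0712]
tool_rot: [0.707, 0.708, 0.001, 0.001]
contact_force: [0.2, -0.4, 6.2]
grip_width: 0.406
grip_force: 30.0
```

Request:
apply_moves:
  increments: "0 0 -0.005 0;0 0 -0.012 0;0 0 -0.02 0;0 0 -0.035 0;0 0 -0.055 0;0 0 -0.08 0;0 0 -0.105 0;0 0 -0.125 0;0 0 -0.13 0;0 0 -0.13 0"

```text
t: 22.98
eef_pos: [0.4988, -0.0568, 0.2021]
tool_rot: [0.707, 0.708, 0.001, 0.001]
contact_force: [-0.4, 0.3, -2.0]
grip_width: 0.406
grip_force: 30.0
```

```bash
python3 - <<'E'
from h import *
s=robot.get_state();print(s["eef_pos"],s["grip_width"],s["contact_force"],rel([.4847,.3271,.20],0),rel([.4847,.3271,.20],-20.5))
f=cams.grab_frame("scene");cv2.imwrite("pics/s4.png",f["color"])
E
```

```text
[ 0.49876705 -0.05684589  0.20209754] 0.40591284700878594 [-0.44368222  0.30863419 -1.97201677] [ 0.384  -0.0136  0.0021  0.0765] [ 3.84000e-01 -1.36000e-02  2.10000e-03  2.05765e+01]
```

View pics/s4.png

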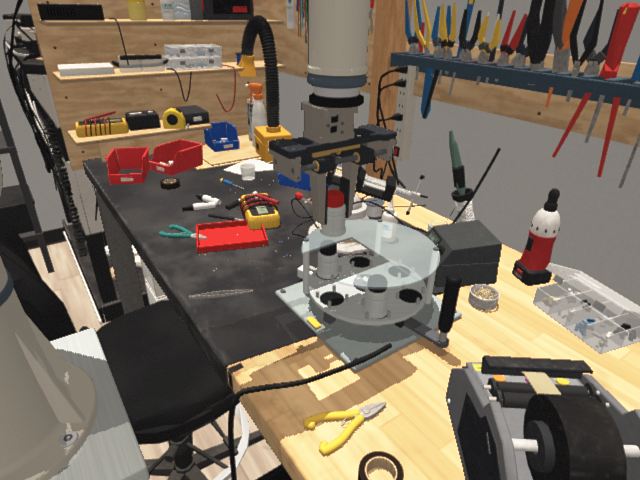

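The red-capped housing is clear of the notch in the gripper, with its cap near (333,198), and the black ones are still standing. Carrying it to the tray.

Request:
apply_moves:
  increments: "0.03 -0.01 0 3;0.065 -0.02 0 6;0.1 -0.03 0 9;0.135 -0.04 0 12;0.17 -0.04 0 15;0.205 -0.04 0 18;0.24 -0.035 0 20.5;0.275 -0.03 0 20.5;0.31 -0.025 0 20.5;0.345 -0.02 0 20.5"

```text
t: 23.87
eef_pos: [0.4765, 0.2892, 0.1985]
tool_rot: [0.821, 0.571, -0.002, -0.0]
contact_force: [1.3, -0.3, -1.1]
grip_width: 0.407
grip_force: 30.0
```

```bash
python3 - <<'E'
from h import *
s=robot.get_state();print(s["eef_pos"],s["grip_width"],s["contact_force"],rel([.4847,.3271,.0265],-20.5))
E
```

```text
[0.47653619 0.2892324  0.19848795] 0.4072666733480517 [ 1.30394637 -0.33427823 -1.13669824] [ 0.0388 -0.0052  0.1719  0.0894]
```

Request:
apply_moves:
  increments: "0.036 -0.005 0 0;0.036 -0.005 0.02 0;0.036 -0.005 0.05 0;0.036 -0.005 0.08 0;0.036 -0.005 0.11 0;0.036 -0.005 0.13 0;0.036 -0.005 0.145 0;0.036 -0.005 0.155 0;0.036 -0.005 0.155 0;0.036 -0.005 0.155 0"

```text
t: 24.7
eef_pos: [0.4851, 0.3231, 0.0446]
tool_rot: [0.821, 0.571, -0.001, -0.0]
contact_force: [0.8, 0.7, -0.9]
grip_width: 0.406
grip_force: 30.0
```

```bash
python3 - <<'E'
from h import *
s=robot.get_state();M=R.from_quat(s["tool_rot"]).as_matrix();print(s["eef_pos"],M[:,2],s["contact_force"],rel([.4847,.3271,.0257],-20.5))
d=s["eef_pos"][:2]-[.4847,.3271];a=np.radians(-20);print("in tray",d@[np.cos(a),np.sin(a)],d@[-np.sin(a),np.cos(a)])
E
```

```text
[0.48505183 0.32306198 0.04464287] [-0.00189276 -0.00117305 -0.99999752] [ 0.80379524  0.6684704  -0.92328499] [ 0.0037 -0.0017  0.0189  0.0734]
in tray 0.0017116948274857246 -0.0036741697504253197
```

Request:
apply_moves:
  increments: "0.003 0 0.006 0;0.003 0 0.011 0;0.003 0 0.014 0;0.003 0 0.016 0;0.003 0 0.017 0;0.003 0 0.0175 0"

```text
t: 25.2
eef_pos: [0.4868, 0.3263, 0.0281]
tool_rot: [0.821, 0.571, 0.0, -0.0]
contact_force: [0.3, -0.0, -2.2]
grip_width: 0.405
grip_force: 30.0
```

Request:
apply_moves:
  increments: "0 0 0.001 0;0 0 0.001 0"

```text
t: 25.37
eef_pos: [0.4868, 0.3263, 0.0271]
tool_rot: [0.821, 0.571, 0.0, 0.0]
contact_force: [0.7, 0.7, -2.8]
grip_width: 0.407
grip_force: 30.0
```

Request:
apply_moves:
  increments: "0 0 0.001 0;0 0 0.001 0"

```text
t: 25.53
eef_pos: [0.4868, 0.3263, 0.026]
tool_rot: [0.821, 0.571, -0.0, 0.0]
contact_force: [-0.8, 0.9, -2.0]
grip_width: 0.404
grip_force: 30.0
```

Request:
apply_moves:
  increments: "0 0 0.001 0;0 0 0.001 0"

```text
t: 25.7
eef_pos: [0.487, 0.3264, 0.0253]
tool_rot: [0.821, 0.571, 0.0, 0.0]
contact_force: [-0.6, -0.3, 1.4]
grip_width: 0.407
grip_force: 30.0
```

Request:
apply_moves:
  increments: "0 0 0.001 0;0 0 0.001 0"

```text
t: 25.87
eef_pos: [0.487, 0.3264, 0.0252]
tool_rot: [0.821, 0.571, 0.0, 0.0]
contact_force: [-4.3, -2.5, 12.8]
grip_width: 0.408
grip_force: 30.0
```

The housing is on the tray floor. Opening to about 55 mm, then rising.

Request:
apply_moves:
  increments: "0 0 -0.001 0;0 0 -0.001 0;0 0 -0.001 0;0 0 -0.001 0;0 0 -0.001 0;0 0 -0.001 0"
  claw: 0.35

```text
t: 26.37
eef_pos: [0.4868, 0.3263, 0.0249]
tool_rot: [0.821, 0.571, -0.0, -0.0]
contact_force: [0.5, -0.4, -0.4]
grip_width: 0.649
grip_force: 0.0
```

Request:
apply_moves:
  increments: "0 0 -0.015 0;0 0 -0.04 0;0 0 -0.075 0;0 0 -0.11 0;0 0 -0.15 0;0 0 -0.18 0;0 0 -0.18 0;0 0 -0.18 0"

```text
t: 27.03
eef_pos: [0.4878, 0.327, 0.207]
tool_rot: [0.821, 0.571, 0.002, 0.0]
contact_force: [-0.2, 0.0, 0.2]
grip_width: 0.649
grip_force: 0.0
```

```bash
python3 - <<'E'
from h import *
s=robot.get_state();print(s["eef_pos"],s["grip_width"],s["contact_force"],s["t"])
f=cams.grab_frame("wrist");g=cams.grab_frame("scene")
cv2.imwrite("pics/f5.png",np.hstack([cv2.resize(f["color"],(400,300)),cv2.resize(g["color"],(400,300))]))
c=cv2.resize(g["color"][190:360,160:480],(800,425),interpolation=cv2.INTER_CUBIC);cv2.imwrite("pics/f6.png",c)
E
```

```text
[0.48778514 0.32696196 0.20698961] 0.648928998688327 [-0.23140239  0.01211781  0.24348386] 27.0333
```

View pics/f5.png

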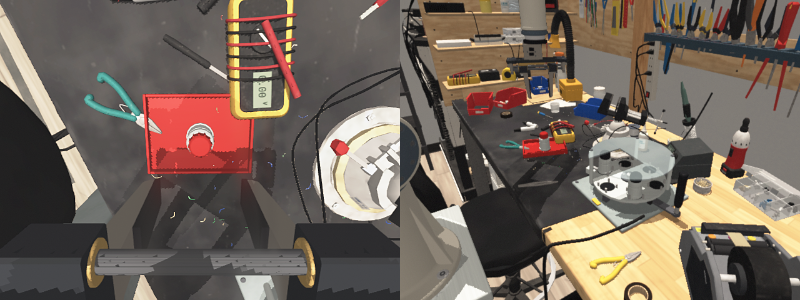

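View pics/f6.png

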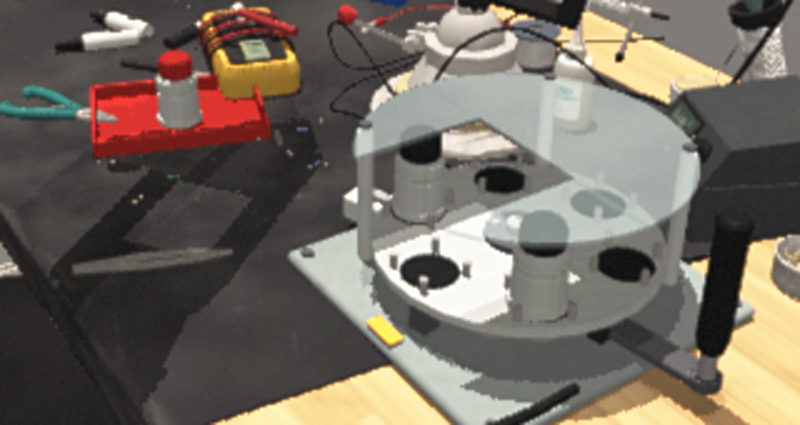

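The red housing stands upright in the middle of the tray at (180,90) in the scene crop. Both black housings stand in their nests at (420,170) and (540,265), the lever is home and the gripper is clear, so I'm handing in.

```bash
python3 -c "
from rig import order
print(order.finish_job())"
```

```text
the job is handed in; nothing more can be done
None
```

The job is handed in at about 27 s, no verdict returned: two lever strokes to the stop brought the red-capped housing to the front, and it now stands upright in the red tray, with both black-capped housings in their nests and the lever home.

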